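Set up the banding wheel for a vase

ROBOT

A 6-joint arm with a two-finger parallel gripper is mounted at the origin on the work surface. World frame = base frame: x ahead of the robot, y to its left, z up, the work surface at z = 0. Lengths are in m, angles in rad, forces in N, time in s.
With the tool pointing down it reaches from about 0.25 to 0.775 m from the base axis. Payload 4 kg.
Tool frame: the origin (TCP) lies at the very end of the fingers, on their centre line; the grasp point (between the pads) lies 19 mm behind it; z points along the fingers, y is the direction in which the jaws open and shut (so a half turn about z gives the same grasp; the last joint's range is limited). The gripper opens to 94 mm and grips with 3 to 60 N. Pads are 16 mm wide; open, the fingers measure 119 mm over their backs; the gripper's body (75 mm by 177 mm) begins 78 mm behind the grasp point.
Start: joints at [1.069, 0.087, 1.371, -0, 1.684, -0.103], TCP at [0.214, 0.507, 0.206] pointing down, gripper open.
Joint ranges: [-3.1, 3.1], [-0.76, 2.03], [0.27, 2.55], [-1.08, 4.22], [0.17, 2.65], [-2.57, 2.57]. Speed limits (rad/s): [2.79, 2.79, 3.14, 3.14, 3.14, 3.14].

INTERFACE

Orientations are given as [roll, pitch, yaw] about the fixed x, y, z axes, in that order (R = Rz(yaw) Ry(pitch) Rx(roll)).
In Python, from bench import robot, snapshot, models gives the robot as it stands.
- The arm moves only by the tool arm_command, never from a script. Its argument "commands" is text: rows parted by semicolons, each of 7 numbers parted by spaces: the shift along the tool's x, y, z in mm, then the turn, a rotation vector about the tool's x, y, z in degrees, then the opening, from 0 (shut) to 1 (fully open). In form: tx ty tz rx ry rz hand; .... A call has 1 to 12 rows; each row shifts and turns the pose as measured when the row begins, along the tool's axes as they then stand; what a row does not reach is not made up. A row lasts 1/8 s, in which the tool goes at most 62.5 mm and 10.7 degrees, less where a joint would pass 70% of its speed; a pose out of reach is approached as far as the arm can. A call is refused whole if a number of a shift passes 62.5 or a number of a turn 10.7, either way. A call with a gripper value outside its range is refused whole. The fingers move at their own pace and stop on an object; the grip force is fixed at half the most. Time passes only in rows, so rows that do not move let the fingers close. It gives the time, the measured TCP pose, the force and the opening at its end, in the units of the state.
- robot.get_obs(): the state, without advancing time (a new reading comes with each control period).
- snapshot(name): name is "side" or "top"; returns a dict with "img" (480x640x3 uint8, blue, green, red), "camera_matrix" (3x3 intrinsics, pixels), "origin" and "rotation" of the camera in the world. Camera axes: x right, y down, z forward; pixel columns grow to the right and rows downward; lengths in m; the calibration is good to about 2 mm. A picture is of the moment at which its call begins. There is no depth.
- robot.close_job(): hands the job in, once; it reports no verdict.
Trained networks look in a picture, given as the dict that the camera call returned (one of the last four; its "shot" number tells which), for a name from the list of things; names that differ only in an ending like _2 or _b are one class to them, and where a whole thing is asked for, a point or a joint stands for the part that bears it (a point fixed in the world has none). Each returns a list of dicts, best first, with "conf" (0 to 1); they miss things now and then, are a little off and sometimes report something else, mostly with a low value. They report only what shows in the picture. A call takes as long as a camera call. They do not tell look-alikes from the thing itself.
- models.spot_in(query, picture): "bbox" ([left, top, width, height] as shares, 0 to 1, of the picture: columns of its width, rows of its height, round what is visible of it).
- models.tip_of(query, picture): "centre" ([column, row] as shares, 0 to 1, of the picture: columns of its width, rows of its height: a listed point, or the origin of a listed thing).
The state is a dict: "time": time; "joint_positions": joint angles; "qvel": joint speeds; "joint_torque": joint torques, N m; "tool_pos": TCP position; "ee_rot": TCP orientation; "wrist_force": force on the tool from outside, world axes, zero at the start; "wrist_torque": the same for the moment, N m; "width": finger opening in m.
Only numpy, scipy, OpenCV 4.12 (cv2) and the standard library are available. Lean on these libraries where they do the work, as an engineer would, in place of code of your own. Each camera call takes 0.05 s, during which the arm holds its last target. There are 200 camera calls.

TASK

Get the little electric banding wheel ready for lining a vase: set the terracotta vase down gently (not dropped) and upright in the centre of the round metal wheel head and let go of it. Then turn the blue speed dial clockwise until its white pointer stands right at the orange mark on its scale. Do not tip the vase over, and leave the jar, the blue roller and the bowl where they are.

Things in the scene. Friction and masses are not known exactly. Their poses are not given: they have to be found in the camera images.
- wheel: electric banding wheel, white housing 200 (x) x 340 (y) x 75 mm high with a flat deck, fixed to the table; origin under its centre, on the table; z up. Its wheel head is centred at y = +75 mm, its dial at y = -105 mm. Position and yaw vary
- wheel_center (a point): centre of the upper face of the wheel head: a round aluminium plate of 150 mm diameter with concentric rings, 95 mm above the table; it does not turn by itself
- dial_grip (a point): on the dial's vertical axis, 107 mm above the table, 32 mm above the deck: the height at which to grip the dial's blue bar. The bar is 60 mm long, 16 mm wide, 32 mm high, its top 8 mm above this point and its foot 24 mm below it, on a grey skirt disc of 72 mm diameter. x axis: along the bar towards the white pointer end
- dial_pointer (a point): the place on the scale, 46 mm from the dial's axis, that the white-ended, white-lined end of the blue bar points to; turns with the dial
- dial (a joint): angle of the speed dial, rad, 0 (off) to 4.71, grows clockwise seen from above; it stays where it is left
- mark_tip (a point): the orange mark, a small flat clip lying on the black scale around the dial, at 46 mm from the dial's axis; its angle varies. It is 0.7 to 2.9 rad clockwise of the pointer at the start
- vase: terracotta vase, 120 mm tall, 56 mm diameter from 8 to 94 mm height, neck 38 mm, foot 50 mm; 0.2 to 0.42 kg; origin at the centre of its underside, z up; stands on the table left or right of the wheel
- jar: clear jar with a white cap, 68 mm diameter, 100 mm tall, standing; origin under its centre; leave alone
- roller: blue roller standing on end, 40 mm diameter, 120 mm tall; origin under its centre; leave alone
- bowl: white bowl, 110 mm rim diameter, 50 mm tall; origin under its centre; leave alone
Not all that is in view belongs to the job. Leave any green look-alike of the vase alone.

How it is judged:
By the outcome, as a careful person would: the job done as asked, in the order asked, and still so for the second after the job is handed in, with the robot touching nothing.
It also fails if it takes over 64 s, if anything falls off the work surface, if the arm or the gripper's body presses on something with over 40 N, if the wrist force passes 120 N, or if a joint passes its speed limit or range.

## Working session

There is one attempt and no reset: what is moved stays moved. The work goes in short steps, Python scripts to look and compute and a tool call to move; the robot and the scene stay as the last step left them, time stands still between calls to the robot, and variables do not carry over. Pictures are saved under pics/ and viewed, about 8 in all and at most 12, crops included, and the job is handed in when it is done.

Besides the shell and the picture viewer there is one more tool, called after "Emit:" as a command line: name --argument value ..., lists and objects as JSON in quotes. arm_command: Moves the arm, as the interface text tells. Its arguments: {"type":"object","properties":{"commands":{"type":"string"}},"required":["commands"]}

```bash
mkdir -p pics; cat > h.py <<'E'
import numpy as np, cv2
from bench import robot, snapshot, models
def ray(p,c):
    d=np.linalg.inv(p["camera_matrix"])@np.array([c[0]*640,c[1]*480,1.]); return np.array(p["origin"]),np.array(p["rotation"])@d
def atz(p,c,z):
    o,d=ray(p,c); return o+d*(z-o[2])/d[2]
def tri(L):
    A=np.zeros((3,3));b=np.zeros(3)
    for p,c in L:
        o,d=ray(p,c); d=d/np.linalg.norm(d); M=np.eye(3)-np.outer(d,d); A+=M;b+=M@o
    return np.linalg.solve(A,b)
def proj(p,X):
    c=np.array(p["rotation"]).T@(np.array(X)-np.array(p["origin"])); u=np.array(p["camera_matrix"])@c; return u[:2]/u[2]
E
python3 - <<'E'
from h import *
np.set_printoptions(precision=4,suppress=True)
s=snapshot("side");t=snapshot("top")
cv2.imwrite("pics/a_side.png",s["img"]);cv2.imwrite("pics/a_top.png",t["img"])
for n,p in(("side",s),("top",t)): print(n,p["origin"],p["rotation"])
Z=dict(wheel_center=.095,dial_grip=.107,dial_pointer=.08,mark_tip=.08,vase=0,jar=0,roller=0,bowl=0,wheel=0)
for q in Z:
    R={}
    for n,p in(("side",s),("top",t)):
        R[n]=models.tip_of(q,p)[:3]
        for r in R[n]: print(q,n,round(r["conf"],2),np.array(r["centre"])*[640,480],atz(p,r["centre"],Z[q]))
    if R["side"] and R["top"]: print("   tri",tri([(s,R["side"][0]["centre"]),(t,R["top"][0]["centre"])]))
print(robot.get_obs())
E
```

```text
side [0.4555 1.0965 0.7601] [-2.1361  0.0045 -3.0974]
top [0.4007 0.033  1.1715] [-3.0357  0.0162 -1.5673]Traceback (most recent call last):
  File "<stdin>", line 11, in <module>
  File "h.py", line 6, in atz
    o,d=ray(p,c); return o+d*(z-o[2])/d[2]
                                      ~^^^
IndexError: invalid index to scalar variable.
```

```bash
sed -i 's/^from bench/from scipy.spatial.transform import Rotation\nfrom bench/; s/np.array(p\["rotation"\])/RM(p)/g' h.py; cat >> h.py <<'E'
def RM(p): return Rotation.from_euler("xyz",p["rotation"]).as_matrix()
E
cat > look.py <<'E'
from h import *
import sys
np.set_printoptions(precision=4,suppress=True)
s=snapshot("side");t=snapshot("top")
cv2.imwrite(f"pics/{sys.argv[1]}_side.png",s["img"]);cv2.imwrite(f"pics/{sys.argv[1]}_top.png",t["img"])
Z=dict(wheel_center=.095,dial_grip=.107,dial_pointer=.08,mark_tip=.08,vase=0,jar=0,roller=0,bowl=0,wheel=0)
for q in (sys.argv[2:] or Z):
    R={}
    for n,p in(("side",s),("top",t)):
        R[n]=models.tip_of(q,p)[:3]
        for r in R[n]: print(q,n,round(r["conf"],2),np.array(r["centre"])*[640,480],atz(p,r["centre"],Z[q]))
    if R["side"] and R["top"]: print("   tri",tri([(s,R["side"][0]["centre"]),(t,R["top"][0]["centre"])]))
E
python3 look.py b; python3 -c "
from h import *
print(robot.get_obs())"
```

```text
wheel_center side 0.78 [275.712 240.288] [0.6175 0.0677 0.095 ]
wheel_center top 0.88 [315.008 201.312] [0.6126 0.067  0.095 ]
   tri [0.6152 0.0671 0.0942]
dial_grip side 0.61 [291.072 203.616] [ 0.5946 -0.1059  0.107 ]
dial_grip top 0.63 [398.528 210.   ] [ 0.5911 -0.1151  0.107 ]
   tri [ 0.594  -0.116   0.1012]
dial_pointer side 0.7 [293.312 213.888] [ 0.5882 -0.095   0.08  ]
dial_pointer side 0.18 [294.976 191.712] [ 0.5957 -0.2325  0.08  ]
dial_pointer top 0.6 [385.984 188.496] [ 0.6448 -0.0915  0.08  ]
dial_pointer top 0.23 [190.784 274.896] [0.4501 0.3418 0.08  ]
   tri [ 0.6144 -0.0892  0.0896]
mark_tip side 0.59 [272.896 210.576] [ 0.6485 -0.112   0.08  ]
mark_tip top 0.74 [374.592 217.68 ] [ 0.5786 -0.0655  0.08  ]
mark_tip top 0.59 [389.376 187.584] [ 0.6468 -0.0991  0.08  ]
   tri [ 0.6077 -0.0614  0.1047]
vase side 0.94 [343.616 400.8  ] [0.4419 0.4802 0.    ]
vase side 0.93 [335.616 353.376] [ 0.4594  0.3581 -0.    ]
vase side 0.9 [384.704 364.176] [0.3574 0.3844 0.    ]
vase top 0.8 [177.088 315.792] [0.3573 0.3938 0.    ]
vase top 0.75 [140.416 278.4  ] [0.445  0.484
[... 774 characters left out ...]
   tri [ 0.7006 -0.021  -0.414 ]
{'time': 1.15, 'joint_positions': array([ 1.06891597e+00,  8.71923595e-02,  1.37067794e+00,  1.77412427e-05,
        1.68356729e+00, -1.03110490e-01]), 'qvel': array([-0.00063249,  0.00055465,  0.00063223, -0.00095373,  0.00061811,
        0.00032479]), 'joint_torque': array([ 4.09246286e-04, -3.40046346e+01, -3.02604425e+01,  7.18474947e-02,
        2.38912390e-02, -2.64763869e-06]), 'tool_pos': array([0.21357935, 0.50687917, 0.20552126]), 'ee_rot': array([ 3.14143660e+00, -1.57415187e-06,  2.74282478e+00]), 'wrist_force': array([-0.27360848, -0.22679688,  0.39069036]), 'wrist_torque': array([0.01199445, 0.01692114, 0.0072555 ]), 'width': 0.0938738735232439}
```

View pics/a_side.png

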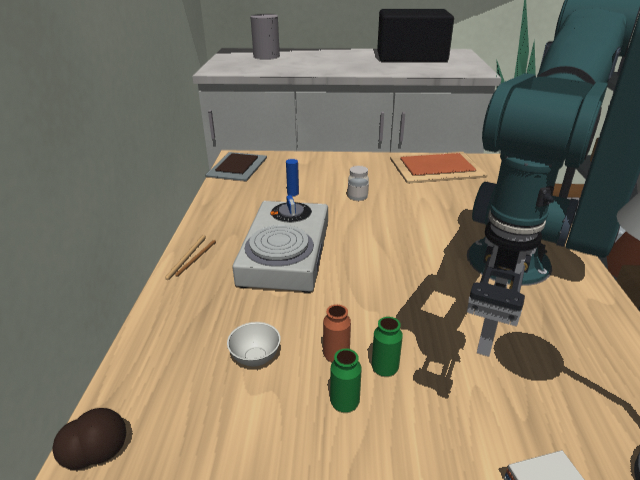

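View pics/a_top.png

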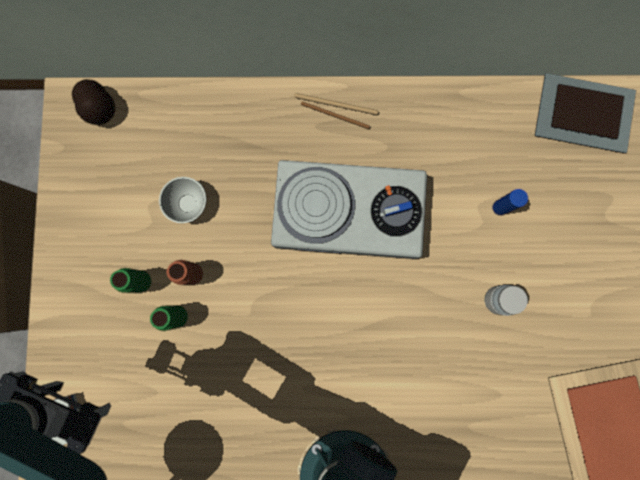

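Three vase-shaped things: green at side (346,385)/top (130,280), green at side (387,350)/top (168,317), and terracotta at side (337,335)/top (184,272). The terracotta one is the vase, at about (0.459, 0.362). Next I'll confirm this in an enlarged crop and measure the dial colours.

```bash
cat > dial.py <<'E'
from h import *
def cent(m): 
    ys,xs=np.nonzero(m); w=np.ones(len(xs)); return np.array([xs.mean(),ys.mean()])+0.0,len(xs)
def measure(p,box,zt=.115,zm=.077,vbox=None):
    x,y,w,h=box; c=p["img"][y:y+h,x:x+w]; hsv=cv2.cvtColor(c,cv2.COLOR_BGR2HSV).astype(int)
    H,S,V=hsv[...,0],hsv[...,1],hsv[...,2]
    o=(H<14)&(S>130)&(V>110); b=(H>100)&(H<130)&(S>130)&(V>60)
    out={}
    for n,m,z in(("orange",o,zm),("blue",b,zt)):
        if m.sum()>2:
            q,k=cent(m); q+= [x,y]; out[n]=(q,k,atz(p,(q+.5)/[640,480],z))
    return out
E
python3 - <<'E'
from dial import *
np.set_printoptions(precision=4,suppress=True)
t=cv2.imread("pics/a_top.png");s=cv2.imread("pics/a_side.png")
pt=dict(img=t);T=snapshot("top");S=snapshot("side")
print(measure(T,(365,180,62,60)));print(measure(S,(262,195,56,32)))
f=lambda i,x,y,w,h,k:cv2.resize(i[y:y+h,x:x+w],(w*k,h*k),interpolation=cv2.INTER_CUBIC)
A=f(T["img"],365,180,65,60,6);B=f(S["img"],255,190,65,40,6);C=f(S["img"],310,290,100,125,3);D=f(T["img"],100,250,110,85,3)
im=np.zeros((600,760,3),np.uint8)
for a,x,y in((A,0,0),(B,0,360),(C,400,0),(D,400,345)):
    h=min(a.shape[0],600-y);w=min(a.shape[1],760-x);im[y:y+h,x:x+w]=a[:h,:w]
cv2.imwrite("pics/c.png",im)
E
```

```text
{'orange': (array([388.325, 189.75 ]), 40, array([ 0.6414, -0.0981,  0.077 ])), 'blue': (array([403.3421, 206.8684]), 114, array([ 0.5954, -0.1256,  0.115 ]))}
{'orange': (array([273.5714, 212.4286]), 21, array([ 0.6442, -0.1038,  0.077 ])), 'blue': (array([289.1481, 201.1111]), 54, array([ 0.598 , -0.1028,  0.115 ]))}
```

View pics/c.png

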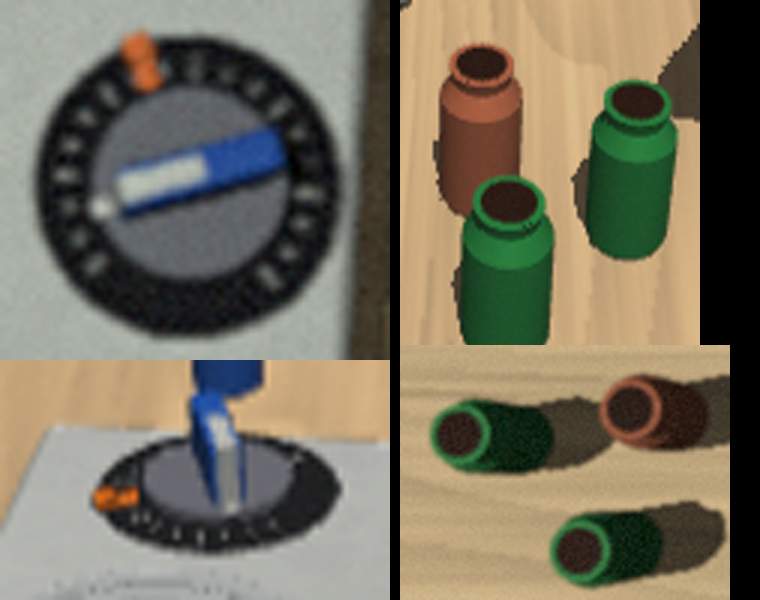

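The crop confirms it: the terracotta vase is alone in colour, the other two are green. The pointer's white end faces +y, and the orange clip lies clockwise from it, at top (388,190). Moving over the vase.

Emit:
arm_command --commands "-47 -6.5 0 0 0 0 1; -47 -6.5 0 0 0 0 1; -47 -6.5 0 0 0 0 1; -47 -6.5 0 0 0 0 1; -47 -6.5 0 0 0 0 1; -47 -6 0 0 0 0 1; 0 0 0 0 0 0 1"

```text
time: 2.12
tool_pos: [0.4655, 0.3588, 0.2051]
ee_rot: [3.14, -0.0, 2.746]
wrist_force: [-0.5, -0.4, 0.0]
width: 0.0938
```

Emit:
arm_command --commands "6.5 0 30 0 0 0 1; 0 0 40 0 0 0 1; 0 0 40 0 0 0 1; 0 0 30 0 0 0 1; 0 0 14 0 0 0 1; 0 0 0 0 0 0 1"

```text
time: 2.88
tool_pos: [0.4568, 0.3658, 0.0494]
ee_rot: [3.135, -0.001, 2.75]
wrist_force: [-0.0, 0.2, -1.0]
width: 0.0943
```

```bash
python3 - <<'E'
from h import *
print({k:robot.get_obs()[k] for k in("tool_pos","wrist_force")})
S=snapshot("side");T=snapshot("top")
for p,n in((S,"side"),(T,"top")):
    for r in models.tip_of("vase",p)[:3]: print(n,r["conf"],atz(p,r["centre"],0))
a=cv2.resize(S["img"][230:430,270:530],None,fx=1.5,fy=1.5);b=cv2.resize(T["img"][200:400,80:340],None,fx=1.5,fy=1.5)
cv2.imwrite("pics/d.png",np.hstack([a,b]))
E
```

```text
{'tool_pos': array([0.45678761, 0.36580461, 0.04935159]), 'wrist_force': array([-0.02558199,  0.1841089 , -1.02164947])}
side 0.93 [ 3.48273197e-01  3.91444378e-01 -1.11022302e-16]
side 0.77 [0.45957811 0.36102403 0.        ]
side 0.68 [0.44021381 0.47781981 0.        ]
top 0.71 [0.44525353 0.48333717 0.        ]
top 0.65 [0.35940019 0.39740765 0.        ]
top 0.44 [0.45561828 0.36514914 0.        ]
```

View pics/d.png

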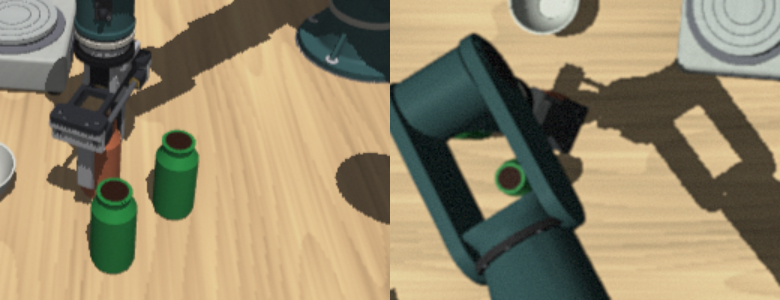

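The fingers straddle the terracotta vase and the greens are clear. Closing.

Emit:
arm_command --commands "0 0 0 0 0 0 0; 0 0 0 0 0 0 0; 0 0 0 0 0 0 0; 0 0 0 0 0 0 0; 0 0 0 0 0 0 0; 0 0 0 0 0 0 0"

```text
time: 3.82
tool_pos: [0.4601, 0.3662, 0.055]
ee_rot: [3.129, 0.005, 2.748]
wrist_force: [0.2, -1.5, 1.1]
width: 0.0562
```

Emit:
arm_command --commands "0 0 -15 0 0 0 0; 0 0 -30 0 0 0 0; 0 0 -35 0 0 0 0; 0 0 -35 0 0 0 0; 0 0 -25 0 0 0 0; 0 0 -10 0 0 0 0; 0 0 0 0 0 0 0"

```text
time: 4.7
tool_pos: [0.4566, 0.3648, 0.2074]
ee_rot: [3.133, -0.0, 2.749]
wrist_force: [-0.5, 0.3, -3.5]
width: 0.0562
```

Emit:
arm_command --commands "-15 -12 0 0 0 0 0; -30 -25 0 0 0 0 0; -40 -33 0 0 0 0 0; -40 -33 0 0 0 0 0; -40 -33 0 0 0 0 0; -40 -33 0 0 0 0 0; -30 -25 0 0 0 0 0; -15 -12 0 0 0 0 0; -5 -4 0 0 0 0 0; 0 0 0 0 0 0 0; 0 0 0 0 0 0 0"

```text
time: 6.08
tool_pos: [0.6113, 0.0561, 0.1889]
ee_rot: [-3.133, -0.021, 2.748]
wrist_force: [-0.1, 0.3, -3.2]
width: 0.0561
```

```bash
python3 - <<'E'
from h import *
np.set_printoptions(precision=4,suppress=True)
o=robot.get_obs();print({k:o[k] for k in("tool_pos","wrist_force","ee_rot")})
S=snapshot("side");T=snapshot("top")
for q,z in (("wheel_center",.095),("vase",.15)):
  for p,n in((S,"side"),(T,"top")):
    for r in models.tip_of(q,p)[:3]: print(q,n,round(r["conf"],2),np.array(r["centre"])*[640,480],atz(p,r["centre"],z))
a=cv2.resize(S["img"][120:320,180:380],None,fx=2,fy=2,interpolation=2);b=cv2.resize(T["img"][130:330,240:440],None,fx=2,fy=2,interpolation=2)
cv2.imwrite("pics/e.png",np.hstack([a,b]))
# where side camera should see vase foot if on gripper axis, foot 0.15..0.16 -> tool z-0.052
for h in(.049,.055): print(h,proj(S,o["tool_pos"]-[0,0,h]))
E
```

```text
{'tool_pos': array([0.6113, 0.0561, 0.1889]), 'wrist_force': array([-0.0692,  0.3117, -3.1624]), 'ee_rot': array([-3.1331, -0.0211,  2.7484])}
wheel_center side 0.61 [277.376 238.896] [0.6141 0.061  0.095 ]
wheel_center side 0.58 [284.608 253.008] [0.5889 0.124  0.095 ]
wheel_center top 0.62 [314.368 201.312] [0.6126 0.0685 0.095 ]
vase side 0.93 [277.504 223.008] [0.6093 0.0743 0.15  ]
vase side 0.74 [384.896 363.504] [0.3763 0.5234 0.15  ]
vase side 0.64 [344.576 400.704] [0.4431 0.6016 0.15  ]
vase top 0.91 [177.088 315.12 ] [0.3642 0.3477 0.15  ]
vase top 0.71 [320.384 199.68 ] [0.6053 0.054  0.15  ]
vase top 0.52 [348.8   210.912] [ 0.5814 -0.0055  0.15  ]
0.049 [277.7785 222.7449]
0.055 [277.9017 224.7997]
```

View pics/e.png

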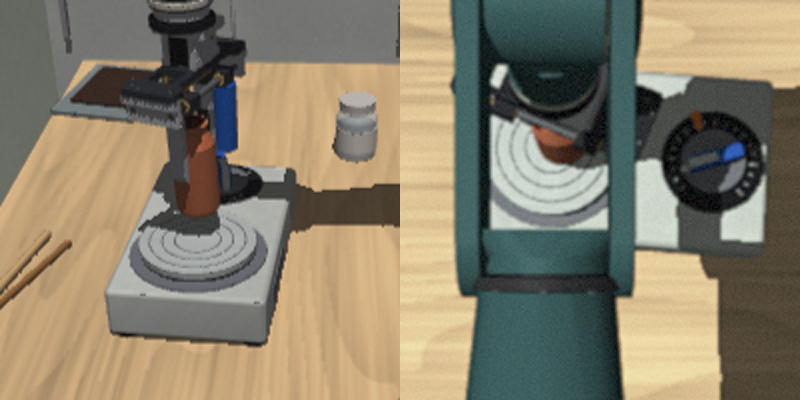

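```bash
python3 - <<'E'
from h import *
np.set_printoptions(precision=4,suppress=True)
T=snapshot("top"); I=cv2.imread("pics/a_top.png"); g=cv2.cvtColor(I,cv2.COLOR_BGR2GRAY)
G=cv2.magnitude(cv2.Sobel(g,cv2.CV_32F,1,0),cv2.Sobel(g,cv2.CV_32F,0,1))
G=cv2.GaussianBlur(G,(0,0),1.0)
from scipy.optimize import minimize
from scipy.ndimage import map_coordinates
a=np.linspace(0,2*np.pi,200)
def score(c,z,r):
    P=np.array([proj(T,[c[0]+r*np.cos(t),c[1]+r*np.sin(t),z]) for t in a]); return -map_coordinates(G,[P[:,1],P[:,0]],order=1).mean()
for n,c0,z,rs in(("head",(.614,.067),.095,(.073,.075,.077)),("dialscale",(.594,-.113),.076,(.050,.052,.054,.056)),("skirt",(.594,-.113),.080,(.036,))):
    for r in rs:
        m=min((minimize(score,(c0[0]+u,c0[1]+v),(z,r),method="Nelder-Mead",options=dict(initial_simplex=[(c0[0]+u,c0[1]+v),(c0[0]+u+.003,c0[1]+v),(c0[0]+u,c0[1]+v+.003)])) for u in(-.004,0,.004) for v in(-.004,0,.004)),key=lambda m:m.fun); print(n,r,m.x,m.fun)
o=robot.get_obs();print(o["tool_pos"],o["ee_rot"])
E
```

```text
head 0.073 [0.6085 0.0653] -178.09805297851562
head 0.075 [0.6091 0.0662] -199.1634979248047
head 0.077 [0.6124 0.0667] -178.29940795898438
dialscale 0.05 [ 0.588  -0.1085] -204.74679565429688
dialscale 0.052 [ 0.5917 -0.108 ] -208.1159210205078
dialscale 0.054 [ 0.5924 -0.1123] -226.7342987060547
dialscale 0.056 [ 0.5954 -0.1135] -300.5345764160156
skirt 0.036 [ 0.5962 -0.1133] -172.42674255371094
[0.6118 0.0553 0.1892] [-3.1328 -0.0202  2.7475]
```

```bash
python3 - <<'E'
from h import *
np.set_printoptions(precision=4,suppress=True)
from scipy.ndimage import map_coordinates
a=np.linspace(0,2*np.pi,150)
for cam in("top","side"):
    T=snapshot(cam); g=cv2.cvtColor(cv2.imread(f"pics/a_{cam}.png"),cv2.COLOR_BGR2GRAY)
    G=cv2.GaussianBlur(cv2.magnitude(cv2.Sobel(g,cv2.CV_32F,1,0),cv2.Sobel(g,cv2.CV_32F,0,1)),(0,0),.8)
    K=np.array(T["camera_matrix"]);Rm=RM(T)
    def sc(c,z,r):
        W=np.c_[c[0]+r*np.cos(a),c[1]+r*np.sin(a),0*a+z]; U=(W-T["origin"])@Rm@K.T; P=U[:,:2]/U[:,2:]-.5
        return map_coordinates(G,[P[:,1],P[:,0]],order=1).mean()
    for n,c0,z,rs in(("head",(.613,.067),.095,np.arange(.02,.088,.0025)),("dial",(.595,-.113),.076,np.arange(.048,.060,.002))):
        L=[]
        for r in rs:
            b=max(((sc((c0[0]+u,c0[1]+v),z,r),c0[0]+u,c0[1]+v) for u in np.arange(-.01,.0101,.001) for v in np.arange(-.01,.0101,.001)))
            L.append((b[0],r)+b[1:])
        L.sort(reverse=True); print(cam,n); print(np.array(L[:6]))
E
```

```text
top head
[[215.8081   0.075    0.608    0.065 ]
 [185.8558   0.0775   0.612    0.066 ]
 [175.3349   0.0875   0.604    0.064 ]
 [174.4606   0.0725   0.607    0.064 ]
 [174.1207   0.08     0.613    0.067 ]
 [173.5169   0.085    0.604    0.064 ]]
top dial
[[323.1824   0.058    0.594   -0.115 ]
 [321.3202   0.056    0.594   -0.115 ]
 [231.7155   0.054    0.591   -0.113 ]
 [215.5915   0.048    0.585   -0.109 ]
 [215.3656   0.052    0.591   -0.109 ]
 [210.6546   0.05     0.587   -0.11  ]]
side head
[[132.0754   0.0725   0.609    0.071 ]
 [127.9836   0.075    0.609    0.067 ]
 [123.912    0.0825   0.612    0.057 ]
 [123.1385   0.07     0.608    0.075 ]
 [122.1145   0.08     0.61     0.058 ]
 [119.8134   0.085    0.616    0.057 ]]
side dial
[[354.7829   0.058    0.596   -0.114 ]
 [331.2629   0.056    0.595   -0.113 ]
 [288.6041   0.054    0.592   -0.112 ]
 [268.4014   0.052    0.589   -0.111 ]
 [254.8384   0.05     0.587   -0.112 ]
 [238.9196   0.048    0.585   -0.112 ]]
```

Emit:
arm_command --commands "4 5 5 -0.5 -1.2 0 0; 3.5 4.5 5 0 0 0 0; 0 0 5 0 0 0 0; 0 0 3 0 0 0 0; 0 0 0 0 0 0 0; 0 0 0 0 0 0 0"

```text
time: 7.28
tool_pos: [0.6077, 0.0676, 0.1693]
ee_rot: [3.141, 0.001, 2.747]
wrist_force: [-0.9, -0.1, -2.8]
width: 0.0563
```

Emit:
arm_command --commands "0 0 5 0 0 0 0; 0 0 5 0 0 0 0; 0 0 3 0 0 0 0; 0 0 2 0 0 0 0; 0 0 0 0 0 0 0"

```text
time: 7.9
tool_pos: [0.6079, 0.0673, 0.1531]
ee_rot: [3.142, 0.001, 2.747]
wrist_force: [-0.3, 0.4, -3.2]
width: 0.0561
```

Emit:
arm_command --commands "0 0 2 0 0 0 0; 0 0 1.5 0 0 0 0; 0 0 0 0 0 0 0"

```text
time: 8.28
tool_pos: [0.6083, 0.0672, 0.1504]
ee_rot: [3.141, 0.002, 2.747]
wrist_force: [-0.1, 0.7, -2.5]
width: 0.0559
```

Emit:
arm_command --commands "0 0 1.5 0 0 0 0; 0 0 1 0 0 0 0; 0 0 0 0 0 0 0"

```text
time: 8.65
tool_pos: [0.6089, 0.0669, 0.1503]
ee_rot: [3.14, 0.006, 2.747]
wrist_force: [0.2, -0.1, -1.8]
width: 0.0561
```

Emit:
arm_command --commands "0 0 2 0 0.0 0 0; 0 0 1 0 0 0 0"

```text
time: 8.9
tool_pos: [0.6095, 0.0665, 0.1501]
ee_rot: [3.14, 0.009, 2.746]
wrist_force: [-1.2, -0.4, 2.4]
width: 0.0563
```

```bash
python3 - <<'E'
from h import *
S=snapshot("side")
o=robot.get_obs();print({k:o[k] for k in("tool_pos","wrist_force","ee_rot")})
cv2.imwrite("pics/f.png",cv2.resize(S["img"][150:300,215:345],None,fx=4,fy=4,interpolation=2))
E
```

```text
{'tool_pos': array([0.60947605, 0.06646353, 0.15003455]), 'wrist_force': array([-2.92654449, -0.87925833,  4.85336603]), 'ee_rot': array([3.13996165, 0.00868558, 2.7463438 ])}
```

View pics/f.png

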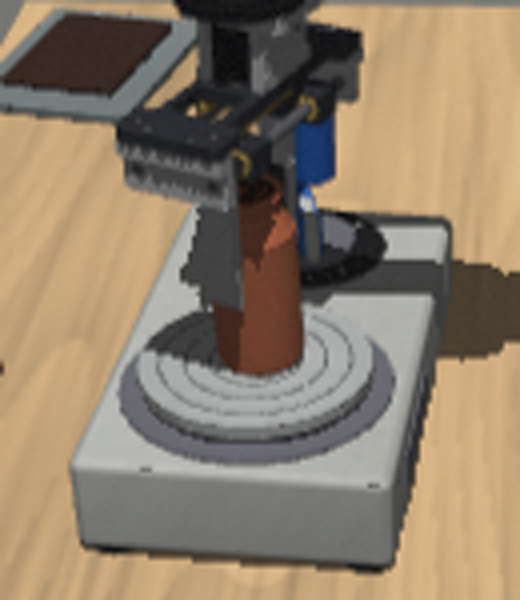

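Contact is confirmed: the force has swung up by about 8 N and the foot sits inside the ring centre. Releasing.

Emit:
arm_command --commands "0 0 -0.5 0 0 0 0.62; 0 0 0 0 0 0 0.66; 0 0 0 0 0 0 0.75; 0 0 0 0 0 0 0.9; 0 0 0 0 0 0 1; 0 0 0 0 0 0 1"

```text
time: 9.7
tool_pos: [0.6099, 0.0671, 0.1486]
ee_rot: [3.139, 0.008, 2.747]
wrist_force: [0.2, -0.5, 1.2]
width: 0.0931
```

Emit:
arm_command --commands "0 0 -10 0 0 0 1; 0 0 -20 0 0 0 1; 0 0 -30 0 0 0 1; 0 0 -35 0 0 0 1; 0 0 -20 0 0 0 1; 0 0 0 0 0 0 1"

```text
time: 10.45
tool_pos: [0.6092, 0.0672, 0.271]
ee_rot: [3.138, 0.012, 2.747]
wrist_force: [-0.0, -0.2, -0.1]
width: 0.0939
```

Emit:
arm_command --commands "-6 -17 0 0.2 0.7 0 1; -11 -35 0 0 0 0 1; -14 -43 0 0 0 0 1; -13 -40 0 0 0 0 1; -8 -25 0 0 0 0 1; -4 -12 0 0 0 0 1; 0 0 0 0 0 10 1; 0 0 0 0 0 10 1; 0 0 0 0 0 10 1; 0 0 0 0 0 10 1; 0 0 0 0 0 10 1; 0 0 0 0 0 0 1"

```text
time: 11.95
tool_pos: [0.5884, -0.1245, 0.2559]
ee_rot: [-3.116, -0.014, 1.845]
wrist_force: [0.6, 0.3, -0.4]
width: 0.094
```

```bash
python3 - <<'E'
from h import *
np.set_printoptions(precision=4,suppress=True)
o=robot.get_obs();print({k:o[k] for k in("time","tool_pos","ee_rot")})
S=snapshot("side");T=snapshot("top")
for q,z in (("dial_grip",.107),("dial_pointer",.078),("mark_tip",.077),("vase",.095)):
  for p,n in((S,"side"),(T,"top")):
    for r in models.tip_of(q,p)[:2]: print(q,n,round(r["conf"],2),np.array(r["centre"])*[640,480],atz(p,r["centre"],z))
a=cv2.resize(S["img"][130:280,220:350],None,fx=3,fy=3,interpolation=2);b=cv2.resize(T["img"][150:300,300:430],None,fx=3,fy=3,interpolation=2)
cv2.imwrite("pics/g.png",np.hstack([a,b]))
E
```

```text
{'time': 11.95, 'tool_pos': array([ 0.5884, -0.1245,  0.2559]), 'ee_rot': array([-3.1162, -0.0136,  1.8452])}
dial_grip side 0.57 [290.88  205.008] [ 0.5944 -0.0977  0.107 ]
dial_grip side 0.36 [294.976 218.016] [ 0.5764 -0.0256  0.107 ]
dial_grip top 0.54 [399.296 211.68 ] [ 0.5874 -0.1168  0.107 ]
dial_pointer side 0.72 [292.8   215.424] [ 0.5892 -0.0897  0.078 ]
dial_pointer top 0.7 [378.112 214.608] [ 0.5858 -0.0736  0.078 ]
mark_tip top 0.36 [388.672 189.6  ] [ 0.6429 -0.0978  0.077 ]
vase side 0.94 [385.024 362.688] [0.3688 0.4698 0.095 ]
vase side 0.93 [280.384 237.312] [0.6073 0.0533 0.095 ]
vase top 0.7 [318.08 205.68] [0.6028 0.0602 0.095 ]
vase top 0.7 [176.    313.104] [0.3666 0.3672 0.095 ]
```

View pics/g.png

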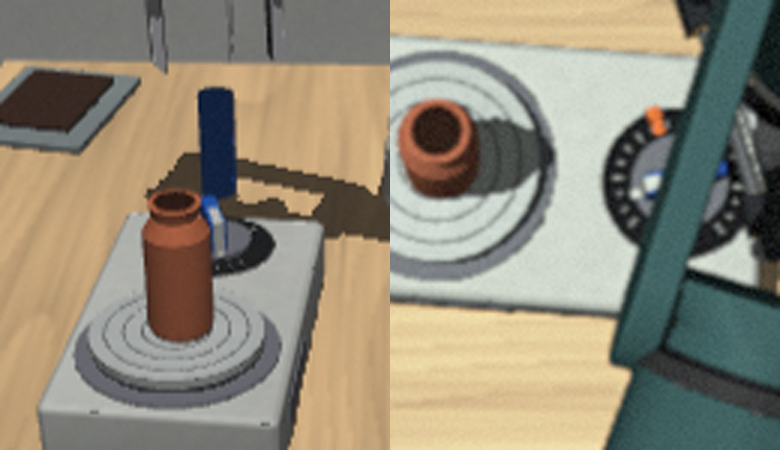

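The vase stands upright. The networks put it some 10 mm toward the dial, so I'll check that by fitting its silhouette.

```bash
cat > vfit.py <<'E'
from h import *
from scipy.optimize import minimize
np.set_printoptions(precision=4,suppress=True)
a=np.linspace(0,2*np.pi,40)
def sil(p,c,z0,up=8):
    K=np.array(p["camera_matrix"]);m=np.zeros((480,640),np.uint8)
    H=[]
    for h,r in((0,.025),(.008,.028),(.094,.028)): H.append(np.c_[c[0]+r*np.cos(a),c[1]+r*np.sin(a),0*a+z0+h])
    W=np.vstack(H);U=(W-p["origin"])@RM(p)@K.T;P=(U[:,:2]/U[:,2:]-.5).astype(np.float32)
    return cv2.convexHull(P)[:,0]
def fit(p,c0,z0,box):
    x,y,w,h=box;I=p["img"][y:y+h,x:x+w];k=4
    hsv=cv2.cvtColor(cv2.resize(I,None,fx=k,fy=k,interpolation=1),cv2.COLOR_BGR2HSV)
    M=((hsv[...,0]<13)&(hsv[...,1]>120)&(hsv[...,2]>30)).astype(np.uint8)
    rows=M.shape[0]
    best=[]
    for u in np.arange(-.02,.0201,.001):
        for v in np.arange(-.02,.0201,.001):
            c=(c0[0]+u,c0[1]+v);q=((sil(p,c,z0)-[x,y]+.5)*k-.5).round().astype(np.int32)
            m=cv2.fillConvexPoly(np.zeros_like(M),q,1)
            best.append(((m&M).sum()/ (m|M).sum(),)+c)
    best.sort(reverse=True);return np.array(best[:4])
E
python3 - <<'E'
from vfit import *
S=snapshot("side");T=snapshot("top")
print(fit(S,(.609,.062),.095,(255,185,45,65)));print(fit(T,(.609,.062),.095,(298,170,65,60)))
for p in(S,T):print(proj(p,(.609,.0665,.095)),sil(p,(.609,.0665),.095).min(0),sil(p,(.609,.0665),.095).max(0))
E
```

```text
[[0.8202 0.608  0.052 ]
 [0.82   0.606  0.055 ]
 [0.8195 0.607  0.056 ]
 [0.8191 0.608  0.054 ]]
[[0.754  0.602  0.063 ]
 [0.7539 0.602  0.062 ]
 [0.753  0.603  0.062 ]
 [0.7527 0.603  0.063 ]]
[279.1239 240.0936] [265.135  201.6502] [289.5522 245.0138]
[315.2433 202.9182] [299.4955 179.9514] [327.3918 214.2974]
```

```bash
cat >> vfit.py <<'E'
def pts(p,c,z0,prof):
    K=np.array(p["camera_matrix"]);W=np.vstack([np.c_[c[0]+r*np.cos(a),c[1]+r*np.sin(a),0*a+z0+h] for h,r in prof])
    U=(W-p["origin"])@RM(p)@K.T;return cv2.convexHull((U[:,:2]/U[:,2:]-.5).astype(np.float32))[:,0]
SEG=[[(0,.025),(.008,.028)],[(.008,.028),(.094,.028)],[(.094,.028),(.104,.019)],[(.104,.019),(.113,.019)],[(.113,.0215),(.12,.0215)]]
def fit2(p,c0,z0,box,k=6):
    x,y,w,h=box;I=p["img"][y:y+h,x:x+w]
    hsv=cv2.cvtColor(cv2.resize(I,None,fx=k,fy=k,interpolation=2),cv2.COLOR_BGR2HSV)
    M=((hsv[...,0]<13)&(hsv[...,1]>110)&(hsv[...,2]>25)).astype(np.uint8)
    cn,_=cv2.findContours(M,0,1);M=cv2.drawContours(M*0,[max(cn,key=cv2.contourArea)],-1,1,-1)
    best=[]
    for u in np.arange(-.02,.0201,.001):
        for v in np.arange(-.02,.0201,.001):
            c=(c0[0]+u,c0[1]+v);m=np.zeros_like(M)
            for s in SEG: cv2.fillConvexPoly(m,((pts(p,c,z0,s)-[x,y]+.5)*k-.5).round().astype(np.int32),1)
            best.append(((m&M).sum()/ (m|M).sum(),)+c)
    best.sort(reverse=True);b=best[0];V=cv2.resize(I,None,fx=k,fy=k,interpolation=2)
    cv2.drawContours(V,[max(cn,key=cv2.contourArea)],-1,(0,255,0),1)
    for s in SEG: cv2.polylines(V,[((pts(p,b[1:],z0,s)-[x,y]+.5)*k-.5).round().astype(np.int32)],True,(255,0,0),1)
    ring=((pts(p,(.609,.0665),z0,[(0,.075)])-[x,y]+.5)*k-.5).round().astype(np.int32);cv2.polylines(V,[ring],True,(0,0,255),1)
    return np.array(best[:3]),V
E
python3 - <<'E'
from vfit import *
S=snapshot("side");T=snapshot("top")
r,V=fit2(S,(.609,.062),.095,(242,185,72,78));print(r)
r2,W=fit2(T,(.609,.062),.095,(277,160,80,88),k=5);print(r2)
W=cv2.resize(W,(V.shape[1]*W.shape[1]//W.shape[1],V.shape[0]))if 0 else W
h=max(V.shape[0],W.shape[0]);pad=lambda q:np.vstack([q,np.zeros((h-q.shape[0],q.shape[1],3),np.uint8)])
o=np.hstack([pad(V),pad(W)]);cv2.imwrite("pics/h.png",o[:, :800]);print(o.shape)
E
```

```text
[[0.9394 0.606  0.057 ]
 [0.9392 0.606  0.058 ]
 [0.9388 0.607  0.058 ]]
[[0.8573 0.603  0.062 ]
 [0.8563 0.604  0.062 ]
 [0.8561 0.603  0.063 ]]
(468, 832, 3)
```

View pics/h.png

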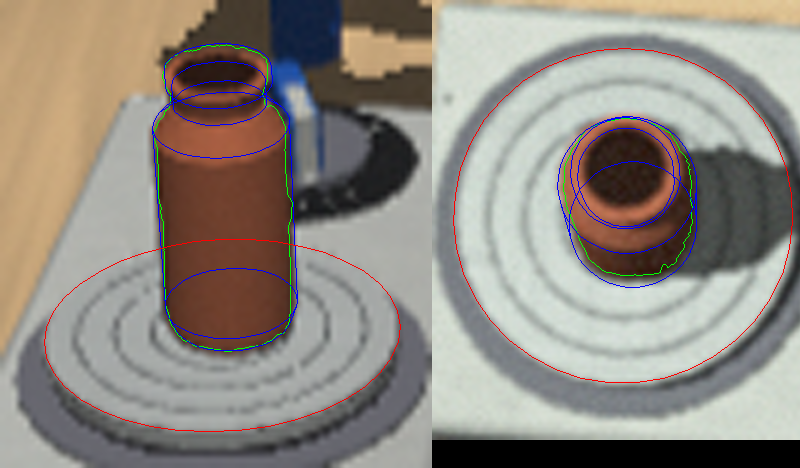

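In both views the vase sits about 6–7 mm toward −y and 3–4 mm toward −x of the plate centre. It's stable, but I'll regrasp it and shift it before doing the dial.

Emit:
arm_command --commands "0 0 -15 -1.5 -0.8 0 1; 10 4 -10 0 0 0 1; 25 10 0 0 0 0 1; 35 14 0 0 0 0 1; 40 16 0 0 0 0 1; 35 14 0 0 0 0 1; 20 8 0 0 0 0 1; 7 3 0 0 0 0 1; 0 0 0 0 0 0 1; 0 0 0 0 0 0 1"

```text
time: 13.9
tool_pos: [0.6106, 0.0681, 0.2928]
ee_rot: [3.125, 0.006, 1.844]
wrist_force: [0.0, 0.1, 0.5]
width: 0.094
```

Emit:
arm_command --commands "0 -1 0 0.9 0.3 0 1; 0 0 20 0 0 0 1; 0 0 35 0 0 0 1; 0 0 35 0 0 0 1; 0 0 25 0 0 0 1; 0 0 15 0 0 0 1; 0 0 5 0 0 0 1; 0 0 0 0 0 0 1; 0 0 0 0 0 0 1"

```text
time: 15.02
tool_pos: [0.6118, 0.0612, 0.1569]
ee_rot: [3.139, 0.002, 1.834]
wrist_force: [-0.3, 0.2, 0.9]
width: 0.0938
```

Emit:
arm_command --commands "6 0 3 0 0 0 1; 0 0 2 0 0 0 1; 0 0 0 0 0 0 0.8; 0 0 0 0 0 0 0.7; 0 0 0 0 0 0 0.6; 0 0 0 0 0 0 0.3; 0 0 0 0 0 0 0; 0 0 0 0 0 0 0; 0 0 0 0 0 0 0"

```text
time: 16.15
tool_pos: [0.6104, 0.0674, 0.1541]
ee_rot: [3.136, 0.003, 1.835]
wrist_force: [-0.7, -0.6, 0.7]
width: 0.0564
```

Gripped again. Lifting slightly, then shifting by (+4, +6.5) mm in world x, y.

Emit:
arm_command --commands "0 0 -6 0 0 0 0; 0 0 -4 0 0 0 0; 2.5 2.5 0 0 0 0 0; 2.5 2.5 0 0 0 0 0; 0 0 0 0 0 0 0; 0 0 0 0 0 0 0"

```text
time: 16.9
tool_pos: [0.6132, 0.0743, 0.1615]
ee_rot: [3.141, 0.001, 1.835]
wrist_force: [0.2, -0.4, -3.1]
width: 0.0562
```

Emit:
arm_command --commands "0 0 3 0 0 0 0; 0 0 2 0 0 0 0; 0 0 1 0 0 0 0; 0 0 0 0 0 0 0"

```text
time: 17.4
tool_pos: [0.613, 0.0742, 0.1547]
ee_rot: [-3.141, 0.001, 1.835]
wrist_force: [0.5, -0.7, -3.8]
width: 0.0562
```

Emit:
arm_command --commands "0 0 1.5 0 0 0 0; 0 0 1 0 0 0 0; 0 0 1 0 0 0 0"

```text
time: 17.77
tool_pos: [0.6132, 0.074, 0.1541]
ee_rot: [3.139, 0.002, 1.835]
wrist_force: [-2.1, -0.3, 2.6]
width: 0.0564
```

Contact again, since the force has swung up by 6 N. I'll measure the centring in the same frame before letting go.

```bash
python3 - <<'E'
from vfit import *
S=snapshot("side")
o=robot.get_obs();print(o["tool_pos"],o["wrist_force"])
I=S["img"]
# lowest terracotta row & column span of lower body
b=I[225:262,255:305];hsv=cv2.cvtColor(b,cv2.COLOR_BGR2HSV);M=(hsv[...,0]<13)&(hsv[...,1]>110)&(hsv[...,2]>25)
ys,xs=np.nonzero(M);print("lowest row",ys.max()+225,"cols at row238:",np.nonzero(M[13])[0][[0,-1]]+255)
for c in((.606,.0575),(.609,.0665)): q=sil(S,c,.095);print(c,q.max(0),q.min(0))
E
```

```text
[0.6131 0.074  0.1541] [-2.1242 -0.1935  2.393 ]
lowest row 244 cols at row238: [268 288]
(0.606, 0.0575) [291.0697 243.0666] [266.8698 199.9612]
(0.609, 0.0665) [289.5522 245.0138] [265.135  201.6502]
```

Emit:
arm_command --commands "0 0 -0.5 0 0 0 0.62; 0 0 0 0 0 0 0.66; 0 0 0 0 0 0 0.75; 0 0 0 0 0 0 0.9; 0 0 0 0 0 0 1; 0 0 0 0 0 0 1; 0 0 -10 0 0 0 1; 0 0 -20 0 0 0 1; 0 0 -30 0 0 0 1; 0 0 -35 0 0 0 1; 0 0 -20 0 0 0 1; 0 0 0 0 0 0 1"

```text
time: 19.32
tool_pos: [0.6141, 0.0743, 0.2768]
ee_rot: [3.133, 0.003, 1.835]
wrist_force: [0.4, -1.0, -0.4]
width: 0.0941
```

Emit:
arm_command --commands "-8 -3 0 0.5 0.2 0 1; -25 -9 0 0 0 0 1; -38 -14 0 0 0 0 1; -40 -14 0 0 0 0 1; -35 -13 0 0 0 0 1; -18 -7 0 0 0 0 1; -6 -2 0 0 0 0 1; 0 0 0 0 0 0 1; 0 0 0 0 0 0 1"

```text
time: 20.45
tool_pos: [0.5952, -0.111, 0.2665]
ee_rot: [-3.126, -0.009, 1.837]
wrist_force: [0.3, -0.7, -0.1]
width: 0.094
```

```bash
python3 - <<'E'
from vfit import *
S=snapshot("side");T=snapshot("top")
r,V=fit2(S,(.609,.067),.095,(242,185,72,78));print(r)
r2,W=fit2(T,(.609,.067),.095,(277,160,80,88),k=5);print(r2)
X=cv2.resize(T["img"][175:245,360:435],None,fx=5,fy=5,interpolation=2)
h=468;pad=lambda q:np.vstack([q[:h],np.zeros((max(0,h-q.shape[0]),q.shape[1],3),np.uint8)])
o=np.hstack([pad(V)[:,:],pad(X)]);cv2.imwrite("pics/i.png",o[:,:800])
q=robot.get_obs();print(q["tool_pos"],q["ee_rot"])
E
```

```text
[[0.942  0.609  0.065 ]
 [0.9407 0.61   0.065 ]
 [0.9405 0.61   0.064 ]]
[[0.8522 0.606  0.069 ]
 [0.8521 0.606  0.068 ]
 [0.8521 0.607  0.069 ]]
[ 0.5953 -0.111   0.2667] [-3.1258 -0.0085  1.8373]
```

View pics/i.png

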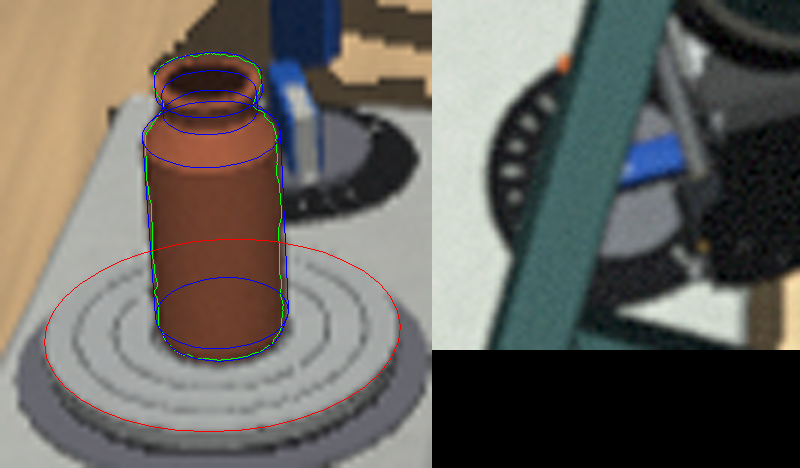

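Vase is now centred: side fit (0.609, 0.065) and top (0.606, 0.069), against the plate at (0.609, 0.0665). Descending on the dial.

Emit:
arm_command --commands "2.5 5.5 10 -0.9 -0.5 0 1; 0 0 25 0 0 0 1; 0 0 35 0 0 0 1; 0 0 35 0 0 0 1; 0 0 25 0 0 0 1; 0 0 12 0 0 0 1; 0 0 5 0 0 0 1; 0 0 0 0 0 0 1; 0 0 0 0 0 0 1"

```text
time: 21.68
tool_pos: [0.6041, -0.1013, 0.1212]
ee_rot: [3.131, 0.005, 1.847]
wrist_force: [0.5, -0.1, -1.0]
width: 0.094
```

Emit:
arm_command --commands "-4 -5 5 0.6 0.3 -1 1; 0 0 10 0 0 0 1; 0 0 7 0 0 0 1; 0 0 3 0 0 0 1; 0 0 0 0 0 0 1; 0 0 0 0 0 0 1"

```text
time: 22.42
tool_pos: [0.6008, -0.1074, 0.0957]
ee_rot: [3.141, 0.001, 1.865]
wrist_force: [-1.0, 0.6, -0.4]
width: 0.0941
```

Emit:
arm_command --commands "0 0 4 0 0 0 1; 0 0 0 0 0 0 0.6; 0 0 0 0 0 0 0.4; 0 0 0 0 0 0 0.3; 0 0 0 0 0 0 0.2; 0 0 0 0 0 0 0.15; 0 0 0 0 0 0 0.1; 0 0 0 0 0 0 0.1"

```text
time: 23.42
tool_pos: [0.6013, -0.1074, 0.0922]
ee_rot: [3.139, 0.002, 1.865]
wrist_force: [-0.2, -0.3, 0.2]
width: 0.0272
```

Emit:
arm_command --commands "0 0 0 0 0 0 0; 0 0 0 0 0 0 0; 0 0 0 0 0 0 0; 0 0 0 0 0 0 0"

```text
time: 23.92
tool_pos: [0.5968, -0.1087, 0.0921]
ee_rot: [-3.133, 0.001, 1.864]
wrist_force: [-1.8, -0.7, 1.0]
width: 0.0157
```

```bash
python3 - <<'E'
from dial import *
np.set_printoptions(precision=4,suppress=True)
q=robot.get_obs();print(q["tool_pos"],q["ee_rot"],q["wrist_force"],q["wrist_torque"],q["width"])
S=snapshot("side");T=snapshot("top")
for p,n in((S,"side"),(T,"top")):
  for k in("mark_tip","dial_pointer"):
    for r in models.tip_of(k,p)[:2]: print(k,n,round(r["conf"],2),np.array(r["centre"])*[640,480],atz(p,r["centre"],.077))
a=cv2.resize(S["img"][150:250,240:340],None,fx=4,fy=4,interpolation=2);b=cv2.resize(T["img"][170:250,355:435],None,fx=5,fy=5,interpolation=2)
cv2.imwrite("pics/j.png",np.hstack([a,b]))
E
```

```text
[ 0.5968 -0.1087  0.0921] [-3.1332  0.0005  1.8643] [-1.7573 -0.6928  1.0316] [-0.0995  0.1418 -0.0108] 0.0156534037871276
dial_pointer side 0.57 [294.784 212.016] [ 0.5856 -0.1112  0.077 ]
dial_pointer top 0.5 [376.768 218.88 ] [ 0.5764 -0.0706  0.077 ]
```

View pics/j.png

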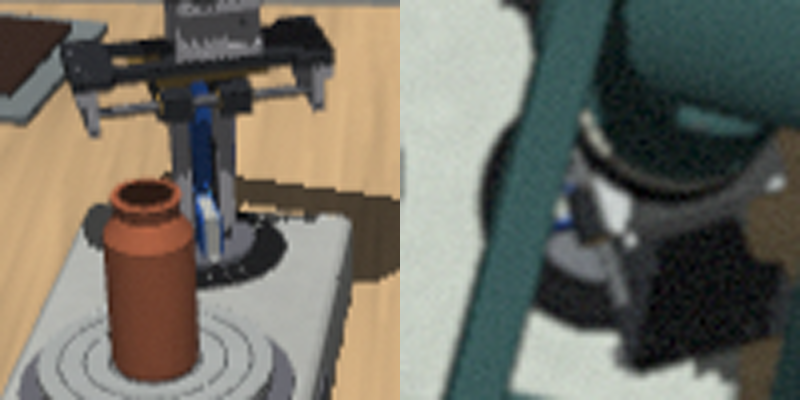

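Emit:
arm_command --commands "0 0 0 0.4 0 5 0; 0 0 0 0 0 8 0; 0 0 0 0 0 8 0; 0 0 0 0 0 8 0; 0 0 0 0 0 0 0"

```text
time: 24.85
tool_pos: [0.5987, -0.1087, 0.0921]
ee_rot: [-3.132, 0.007, 1.343]
wrist_force: [-2.1, 0.1, 1.0]
width: 0.0154
```

Emit:
arm_command --commands "0 0 0 -0.5 0.3 8 0; 0 0 0 0 0 8 0; 0 0 0 0 0 8 0; 0 0 0 0 0 8 0; 0 0 0 0 0 8 0; 0 0 0 0 0 8 0; 0 0 0 0 0 0 0; 0 0 0 0 0 0 0"

```text
time: 25.85
tool_pos: [0.601, -0.1105, 0.0921]
ee_rot: [3.135, -0.001, 0.5]
wrist_force: [-0.2, -1.4, 0.5]
width: 0.0158
```

```bash
python3 - <<'E'
from dial import *
np.set_printoptions(precision=4,suppress=True)
q=robot.get_obs();print(q["tool_pos"],q["ee_rot"],q["wrist_force"],q["wrist_torque"],q["width"])
S=snapshot("side");T=snapshot("top")
for p,n in((S,"side"),(T,"top")):
  for k in("mark_tip","dial_pointer"):
    for r in models.tip_of(k,p)[:2]: print(k,n,round(r["conf"],2),np.array(r["centre"])*[640,480],atz(p,r["centre"],.077))
cv2.imwrite("pics/k_s.png",S["img"]);cv2.imwrite("pics/k_t.png",T["img"])
E
```

```text
[ 0.601  -0.1105  0.0921] [ 3.1353 -0.0011  0.5004] [-0.1929 -1.3834  0.5013] [ 0.1103  0.3719 -0.0673] 0.01582561713656123
dial_pointer side 0.52 [276.416 209.712] [ 0.6398 -0.1228  0.077 ]
dial_pointer top 0.2 [312.832 202.512] [0.6134 0.0725 0.077 ]
```

Emit:
arm_command --commands "0 0 0 0.3 0 5 0; 0 0 0 0 0 3.5 0; 0 0 0 0 0 0 0; 0 0 0 0 0 0 0"

```text
time: 26.65
tool_pos: [0.6013, -0.111, 0.0921]
ee_rot: [3.139, -0.002, 0.349]
wrist_force: [-0.2, -1.6, 0.9]
width: 0.0154
```

Emit:
arm_command --commands "0 0 0 0 0 0 0.2; 0 0 0 0 0 0 0.3; 0 0 0 0 0 0 0.5; 0 0 0 0 0 0 0.6; 0 0 -10 0 0 0 0.6; 0 0 -25 0 0 0 0.6; 0 0 -40 0 0 0 0.6; 0 0 -40 0 0 0 0.6; 0 0 -20 0 0 0 0.6; 0 0 0 0 0 0 0.6"

```text
time: 27.9
tool_pos: [0.6015, -0.1101, 0.2346]
ee_rot: [3.138, -0.006, 0.351]
wrist_force: [-0.3, 0.2, 0.4]
width: 0.0563
```

Emit:
arm_command --commands "-15 5 -10 0 0 0 0.6; -35 11 -10 0 0 0 0.6; -45 14 -5 0 0 0 0.6; -45 14 0 0 0 0 0.6; -35 11 0 0 0 0 0.6; -20 6 0 0 0 0 0.6; -8 2 0 0 0 0 0.6; 0 0 0 0 0 0 0.6"

```text
time: 28.9
tool_pos: [0.4197, -0.2438, 0.2546]
ee_rot: [-3.138, 0.005, 0.348]
wrist_force: [0.1, 0.2, 0.2]
width: 0.0561
```

```bash
cat > fin.py <<'E'
from dial import *
import sys
np.set_printoptions(precision=4,suppress=True)
q=robot.get_obs();print(q["time"],q["tool_pos"],q["ee_rot"])
S=snapshot("side");T=snapshot("top")
for p,n in((S,"side"),(T,"top")):
  for k in("mark_tip","dial_pointer"):
    for r in models.tip_of(k,p)[:1]: print(k,n,round(r["conf"],2),np.array(r["centre"])*[640,480],atz(p,r["centre"],.077))
C={"top":(.5945,-.115),"side":(.5955,-.1135)}
# colour map: orange, blue, white(bright low-sat near bar)
x,y,w,h=365,180,62,60;k=8
big=cv2.resize(T["img"][y:y+h,x:x+w],None,fx=k,fy=k,interpolation=2);hsv=cv2.cvtColor(big,cv2.COLOR_BGR2HSV).astype(int)
H,Sa,V=hsv[...,0],hsv[...,1],hsv[...,2]
ys,xs=np.mgrid[:h*k,:w*k];u=(xs+.5)/k+x;v=(ys+.5)/k+y
def pc(m,z): return atz(T,(u[m].mean()/640,v[m].mean()/480),z)
o=(H<14)&(Sa>130)&(V>110);b=(H>100)&(H<130)&(Sa>130)&(V>60)
P=pc(o,.077);d=P[:2]-C["top"];print("orange",P,np.degrees(np.arctan2(d[1],d[0])))
cc=proj(T,(*C["top"],.115));near=(u-cc[0])**2+(v-cc[1])**2<15.5**2
wt=near&(V>165)&(Sa<70)
bar=(b|wt)&near
pts=np.c_[u[bar],v[bar]];W=np.array([atz(T,(a/640,c/480),.115)[:2] for a,c in pts[::7]])
mu=W.mean(0);e,E=np.linalg.eigh(np.cov((W-mu).T));ax=E[:,1];print("bar centre",mu,"axis deg",np.degrees(np.arctan2(ax[1],ax[0])),"n",len(W),np.sqrt(e))
if wt.any(): Pw=pc(wt,.115);d=Pw[:2]-C["top"];print("white",Pw,np.degrees(np.arctan2(d[1],d[0])))
if len(sys.argv)>1:
    a=cv2.resize(S["img"][185:235,245:325],None,fx=5,fy=5,interpolation=2);B=big[:480,:400];A=np.zeros((480,400,3),np.uint8);A[:250]=a
    cv2.imwrite("pics/"+sys.argv[1],np.hstack([B,A]))
E
python3 fin.py l.png
```

```text
28.9 [ 0.4197 -0.2438  0.2546] [-3.1383  0.0052  0.3485]
dial_pointer side 0.81 [274.304 208.992] [ 0.6465 -0.1269  0.077 ]
mark_tip top 0.63 [387.712 186.72 ] [ 0.6495 -0.0957  0.077 ]
dial_pointer top 0.96 [390.912 190.32 ] [ 0.6413 -0.1028  0.077 ]
orange [ 0.6416 -0.0978  0.077 ] 20.056699437130167
bar centre [ 0.5905 -0.1134] axis deg -158.47915594885558 n 1972 [0.0055 0.0173]
white [ 0.6092 -0.1088  0.115 ] 22.994959920966668
```

View pics/l.png

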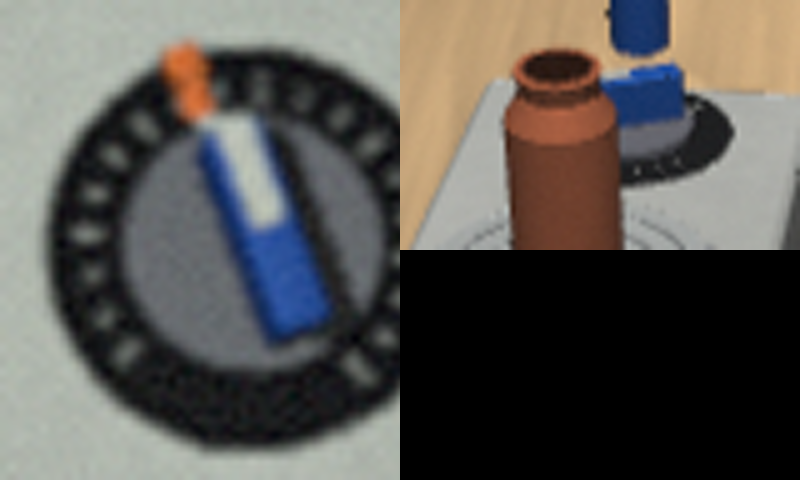

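```bash
python3 - <<'E'
from dial import *
from scipy.optimize import minimize
np.set_printoptions(precision=4,suppress=True)
T=snapshot("top");K=np.array(T["camera_matrix"]);Rm=RM(T)
def px(W): U=(np.asarray(W)-T["origin"])@Rm@K.T; return U[:,:2]/U[:,2:]
k=8;x,y,w,h=365,180,62,60
def mask(I):
    hsv=cv2.cvtColor(cv2.resize(I[y:y+h,x:x+w],None,fx=k,fy=k,interpolation=2),cv2.COLOR_BGR2HSV).astype(int);H,S,V=hsv[...,0],hsv[...,1],hsv[...,2]
    cc=(px([(.596,-.114,.115)])[0]-[x,y])*k;ys,xs=np.mgrid[:h*k,:w*k];near=np.hypot(xs-cc[0],ys-cc[1])<16*k
    m=((((H>100)&(H<130)&(S>110)&(V>40))|((V>150)&(S<70)))&near).astype(np.uint8)
    n,l,st,_=cv2.connectedComponentsWithStats(m);return (l==1+st[1:,4].argmax()).astype(np.uint8)
for n,I,a0 in(("start",cv2.imread("pics/a_top.png"),106.8),("now",T["img"],20.)):
    M=mask(I);B=[]
    def f(p):
        c,s=np.cos(np.radians(p[2])),np.sin(np.radians(p[2]))
        W=[(p[0]+c*i-s*j,p[1]+s*i+c*j,z) for i in(-.03,.03) for j in(-.008,.008) for z in(.083,.115)]
        q=cv2.convexHull(((px(W)-[x,y])*k-.5).astype(np.float32))[:,0]
        m=cv2.fillConvexPoly(np.zeros_like(M),(q*16).round().astype(np.int32),1,shift=4);return -(m&M).sum()/(m|M).sum()
    r=min((minimize(f,(.596,-.114,a0+d),method="Nelder-Mead",options=dict(initial_simplex=[(.593,-.116,a0+d),(.599,-.116,a0+d),(.593,-.111,a0+d),(.594,-.114,a0+d+5)])) for d in(-4,0,4)),key=lambda r:r.fun);print(n,r.x,r.fun)
    # direction of orange from the fitted axis
    hs=cv2.cvtColor(cv2.resize(I[y:y+h,x:x+w],None,fx=k,fy=k,interpolation=2),cv2.COLOR_BGR2HSV).astype(int);o=(hs[...,0]<14)&(hs[...,1]>130)&(hs[...,2]>110)
    ys,xs=np.nonzero(o)
    for z in(.077,.079):
        P=atz(T,(((xs+.5).mean()/k+x)/640,((ys+.5).mean()/k+y)/480),z)[:2]
        for c in(r.x[:2],(.595,-.114)): d=P-c;print("  mark z",z,np.degrees(np.arctan2(d[1],d[0])),np.hypot(*d))
E
```

```text
start [ 0.6293 -0.1095 86.6889] 0.0
  mark z 0.077 44.14616628124155 0.016375605343799796
  mark z 0.077 19.062248269388455 0.04875755420480864
  mark z 0.079 45.832590591536174 0.016234183518859996
  mark z 0.079 19.499783553878316 0.04842196846632648
now [ 0.5781 -0.0947 17.2963] 0.0
  mark z 0.077 -2.7742526101804192 0.06349923868848376
  mark z 0.077 19.16424058499687 0.04930539930383243
  mark z 0.079 -2.57671918950085 0.06304838781319826
  mark z 0.079 19.597399685569155 0.04896945866717889<stdin>:18: RuntimeWarning: overflow encountered in scalar negative
```

```bash
python3 - <<'E'
from dial import *
from scipy.optimize import minimize
np.set_printoptions(precision=4,suppress=True)
T=snapshot("top");K=np.array(T["camera_matrix"]);Rm=RM(T)
def px(W): U=(np.asarray(W)-T["origin"])@Rm@K.T; return U[:,:2]/U[:,2:]
k=8;x,y,w,h=365,180,62,60
def mask(I):
    hsv=cv2.cvtColor(cv2.resize(I[y:y+h,x:x+w],None,fx=k,fy=k,interpolation=2),cv2.COLOR_BGR2HSV).astype(int);H,S,V=hsv[...,0],hsv[...,1],hsv[...,2]
    cc=(px([(.596,-.114,.115)])[0]-[x,y])*k;ys,xs=np.mgrid[:h*k,:w*k];near=np.hypot(xs-cc[0],ys-cc[1])<16*k
    m=((((H>100)&(H<130)&(S>110)&(V>40))|((V>150)&(S<70)))&near).astype(np.uint8)
    n,l,st,_=cv2.connectedComponentsWithStats(m);return (l==1+st[1:,4].argmax()).astype(np.uint8)
for n,I,a0 in(("start",cv2.imread("pics/a_top.png"),106.8),("now",T["img"],20.)):
    M=mask(I)
    def f(p):
        c,s=np.cos(np.radians(p[2])),np.sin(np.radians(p[2]))
        W=[(p[0]+c*i-s*j,p[1]+s*i+c*j,z) for i in(-.03,.03) for j in(-.008,.008) for z in(.083,.115)]
        q=cv2.convexHull(((px(W)-[x,y])*k-.5).astype(np.float32))[:,0]
        m=cv2.fillConvexPoly(np.zeros_like(M),(q*16).round().astype(np.int32),1,shift=4);return -float((m&M).sum())/float((m|M).sum())
    r=min((minimize(f,(.596,-.114,a0+d),method="Nelder-Mead",options=dict(initial_simplex=[(.593,-.116,a0+d),(.599,-.116,a0+d),(.593,-.111,a0+d),(.594,-.114,a0+d+5)])) for d in(-4,0,4)),key=lambda r:r.fun);print(n,r.x,r.fun,M.sum())
E
```

```text
start [  0.5944  -0.1176 112.6679] -0.5188612933458294 8873
now [ 0.5946 -0.1155 18.3868] -0.6167044350922629 11431
```

```bash
python3 look.py z vase jar roller bowl | grep -v tri; python3 -c "
from h import *
print(robot.close_job())"
```

```text
vase side 0.74 [277.696 238.416] [ 0.6361 -0.0895  0.    ]
vase side 0.68 [343.808 401.808] [0.4415 0.4826 0.    ]
vase side 0.58 [387.584 365.616] [0.3517 0.3881 0.    ]
vase top 0.79 [177.088 315.216] [0.3586 0.3939 0.    ]
vase top 0.67 [313.472 204.48 ] [0.6236 0.0737 0.    ]
jar side 0.75 [354.624 195.504] [ 0.408  -0.3679  0.    ]
roller side 0.82 [294.528 190.8  ] [ 0.6143 -0.3956  0.    ]
roller top 0.93 [500.48 207.12] [ 0.6174 -0.3729  0.    ]
bowl side 0.67 [252.224 358.08 ] [0.6342 0.3785 0.    ]
bowl top 0.96 [189.312 200.592] [0.633  0.3737 0.    ]
the job is handed in; nothing more can be done
None
```

The terracotta vase stands upright in the centre of the wheel head, the dial pointer is at the orange mark as near as I could measure, and I've handed the job in at about 29 s.

- **Vase:** I set it down by feel, but my first placing was about 7 mm off centre, so I regripped it, lifted it about 1 cm and set it down again. The last silhouette fits put it at (0.609, 0.065) from the side and (0.606, 0.069) from the top. The plate centre is at (0.609, 0.0665), so it is within about 4 mm.
- **Dial:** I turned it 87° clockwise in one grip and released it, and the gripper then stood at 20.0°. The top view puts the orange mark at 19–20°.
- **Disagreements on the dial:** My image fits of the bar alone were rougher, at 18.4° and 21.5°, because its colours did not separate cleanly. The pointer network disagreed in both views. From the top it was about 5° off the gripper reading. Its side-view reading was further out, with the pointer end hidden behind the vase.
- **Other things:** The roller and bowl read where they started, to within the networks' few millimetres. The jar matched in the side view but was not reported in the top view at the end. The two green vases were not touched.

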